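# Turn the sample carousel to the reading head

### The job

Turn the small hand carousel by pushing its spokes round gently with a closed fingertip, either way, until the large vial stands squarely in front of the lens of the reading head, then leave it there. Push only on the spokes: do not touch, lift or take out the vials, do not push the drum, and leave the other things on the bench alone.

Things in the scene. Friction and masses are not known exactly. Their poses are not given: they have to be found in the camera images.
- base: fixed round grey plate of the carousel, 170 mm across, 12 mm thick, on the work surface. Origin on the carousel's upright axis at the plate's underside (z = 0 on the work surface); z up.
- rotor (a joint): turning angle of the carousel (rad) about the upright axis through base; 0 at the start, grows anticlockwise seen from above. It turns freely either way, right round, against a light even friction (about 1.7 N at a spoke's end), and stays where it is left; no spring, no notches.
- drum: grey plastic disc of the carousel, 100 mm across, its top 26 mm above the work surface, with three round cups (29 mm outside, 16 mm deep, rims 42 mm above the work surface) at 34 mm from the axis, 120 degrees apart. Turns with the rotor. Origin on the axis at the work surface; z up.
- spokes: three level steel rods 8 mm thick, 120 degrees apart, midway between the cups, from the hub to 81 mm from the axis, centre line 36 mm above the work surface (12 mm balls at the ends). They turn with the drum; from 50 to 81 mm from the axis they stand free over the base plate. The hub is 26 mm across, its top 47 mm up. Origin on the axis at the work surface; z up.
- spoke_end_1 (a point): centre of the ball at the end of a spoke, 75 mm from the axis, 36 mm above the work surface
- spoke_end_2 (a point): the same on the second spoke, 120 degrees anticlockwise of the first
- spoke_end_3 (a point): the same on the third spoke
- reader: fixed black reading head outside the carousel: a block 32 x 36 mm, 72 mm high, on a foot, with a round steel lens barrel (18 mm across, centre 58 mm up) that looks at the axis. Origin on the carousel's axis at the work surface, not in the block; x points level from the axis to the lens. Lens front 94 mm, block 102 to 134 mm from the axis: a fingertip at 68 mm passes inside it.
- read_spot (a point): the point where the large vial's foot must stand: 34 mm from the axis on the line to the lens, 26 mm above the work surface (the floor of the cups)
- big_vial: the large vial, 21 mm across and 52 mm high, clear glass with a screw cap, standing loose in one of the three cups (about 1 mm play), its top 78 mm above the work surface. Origin: centre of its underside; z up. Which cup it is in varies.
- small_vial_1: small vial, 15 mm across and 42 mm high, standing loose in another cup; origin at the centre of its underside
- small_vial_2: the other small vial, same size, in the remaining cup; origin at the centre of its underside
- petri_dish: clear round dish, 62 mm across, 16 mm high, on the bench beside the carousel; bystander; origin at the centre of its underside
- sample_box: small flat sample box, 37 x 44 x 15 mm; bystander; origin at the centre of its underside
- adapter: small metal connector adapter, 14 x 32 x 14 mm, lying; bystander; origin at the centre of its underside
- memory_stick: memory stick, 59 x 20 x 9 mm, lying; bystander; origin at the centre of its underside
Mind the look-alikes: they are no part of the job. Of the things that look like the reader, the smaller one is meant.

How it is judged (in metres and radians):
On the way, in this order (a step that is already met when the one before it is completed fails the run):
1. the fingers push on a spoke (contact force between the fingers and spokes above 0.3 N), for 0.05 s.
2. the large vial stands in front of the lens (horizontal distance between big_vial and read_spot below 0.006 m), for 0.2 s.
At the end, for the whole second after the job is handed in: The large vial stands within 6 mm (level distance) of the read spot, the carousel is at rest, all three vials stand upright (within 0.2 rad) on the floors of their cups, and the four loose bystanders are within 15 mm of where they were (horizontal distance between big_vial and read_spot below 0.006 m and velocity of joint rotor between -0.05 and 0.05 rad/s and height (world z) of each of big_vial, small_vial_1, small_vial_2 below 0.032 m and angle between each of big_vial, small_vial_1, small_vial_2's own z axis and vertical below 0.2 rad and distance of each of petri_dish, sample_box, adapter, memory_stick from where it was at the start of the episode below 0.015 m); the robot touches nothing.
It fails at once if a vial is lifted or tipped in its cup (height (world z) of any of big_vial, small_vial_1, small_vial_2 above 0.036 m or angle between any of big_vial, small_vial_1, small_vial_2's own z axis and vertical above 0.5 rad).
It fails at once if the robot touches a vial (over 0.5 N) (contact force between any of the arm, the fingers and big_vial above 0.5 N or contact force between any of the arm, the fingers and small_vial_1 above 0.5 N or contact force between any of the arm, the fingers and small_vial_2 above 0.5 N).
It fails at once if the robot pushes the drum instead of a spoke (over 3 N) (contact force between any of the fingers, the arm and drum above 3 N).
It fails at once if a spoke is pushed roughly or gripped hard (over 20 N) (contact force between the fingers and spokes above 20 N).
It fails at once if a bystander is disturbed (moved over 15 mm) (distance of any of petri_dish, sample_box, adapter, memory_stick from where it was at the start of the episode above 0.015 m).
It also fails if it takes over 48 s, if anything falls off the work surface, if the arm or the gripper's body presses on something with over 40 N, if the wrist force passes 120 N, or if a joint passes its speed limit or range.

### The arm

A 6-joint arm with a two-finger parallel gripper is mounted at the origin on the work surface; the furniture and walls round the work are solid. World frame = base frame: x ahead of the robot, y to its left, z up, the work surface at z = 0. Lengths are in mm, angles in rad, forces in N, time in s.
With the tool pointing down it reaches from about 350 to 875 mm from the base axis. Payload 4.2 kg.
Tool frame: the origin (TCP) lies between the finger pads; the fingertips stand 14 mm ahead of it and the grasp point (between the pads) lies 5 mm behind it; z points along the fingers, y is the line along which they close (so a half turn about z gives the same grasp; the last joint's range is limited). The gripper opens to 85 mm and grips with 20 to 120 N. Pads are 22 mm wide; open, the fingers measure 114 mm over their backs; the gripper's body (76 mm by 85 mm) begins 54 mm behind the grasp point. The pads swing forward as they close: fully open they stand 13 mm farther back than shut.
Start: joints at [-0.865, 0.385, 0.008, 0, -1.194, -0.259], TCP at [270.063, -563.618, 245.312] pointing down, gripper open.
Joint ranges: [-3.14, 3.14], [-1.21, 2.06], [-1.07, 1.41], [-3.16, 2.05], [-2.99, -0.16], [-3.1, 3.1]. Speed limits (rad/s): [2.79, 2.79, 3.14, 3.14, 3.14, 3.14].

### API

Orientations are given as a unit quaternion [x, y, z, w].
In Python, from bench import * gives the robot as it stands.
- The arm moves only by the tool carry_out, never from a script. Its argument "motion" is a list of rows, each a list of 7 numbers: the turn, a rotation vector about the tool's x, y, z in rad, then the shift along the tool's x, y, z in mm, then the opening, from -1 (shut) to 1 (fully open), so that 0 is half open. A call has 1 to 5 rows; each row is the pose to reach, as a shift and turn from the pose commanded when the call began, along the tool's axes at that moment; what a row does not reach only later rows make up. A row lasts 1/8 s, in which the tool goes at most 62.5 mm and 10.7 degrees, less where a joint would pass 70% of its speed; a pose out of reach is approached as far as the arm can. A call with a gripper value outside its range is refused whole. The fingers move at their own pace and stop on an object; the grip force is fixed at half the most. Time passes only in rows, so rows that repeat a pose let the fingers close. It gives the time, the measured TCP pose, the force, the opening and the grip force at its end, in the units of the state.
- read_state(): the state, without advancing time (a new reading comes with each control period).
- get_image(name): name is "side" or "top"; returns a dict with "color" (480x640x3 uint8, blue, green, red), "mtx" (3x3 intrinsics, pixels), "position" and "orientation" of the camera in the world. Camera axes: x right, y down, z forward; pixel columns grow to the right and rows downward; lengths in mm; the calibration is good to about 2 mm. A picture is of the moment at which its call begins. There is no depth.
- job_done(): hands the job in; it is judged then, once.
The state is a dict: "clock": time; "joints": joint angles; "joint_vel": joint speeds; "joint_efforts": joint torques, N m; "position": TCP position; "ee_rot": TCP orientation; "contact_force": force on the tool from outside, world axes, zero at the start; "wrist_torque": the same for the moment, N m; "gripper_width": finger opening in mm; "grasp_force": force on a finger pad.
Only numpy, scipy, OpenCV 4.12 (cv2) and the standard library are available. Lean on these libraries where they do the work, as an engineer would, in place of code of your own. Each camera call takes 0.05 s, during which the arm holds its last target. There are 200 camera calls.

## Working session

There is one attempt and no reset: what is moved stays moved. The work goes in short steps, Python scripts to look and compute and a tool call to move; the robot and the scene stay as the last step left them, time stands still between calls to the robot, and variables do not carry over. Pictures are saved under pics/ and viewed, at most 10 in all, crops included, and the job is handed in when it is done.

Besides the shell and the picture viewer there is one more tool, called by a JSON object that holds its "method" and its "body". carry_out: Moves the arm, as the interface text tells. Its arguments: {"type":"object","properties":{"motion":{"type":"array"}},"required":["motion"]}

```bash
mkdir -p pics
cat > h.py <<'E'
from bench import *
import numpy as np, cv2
from scipy.spatial.transform import Rotation as R
def ray(im,u,v,z):
    d=R.from_quat(im["orientation"]).apply(np.linalg.inv(im["mtx"])@[u,v,1]); p=np.array(im["position"]); return p+d*(z-p[2])/d[2]
def proj(im,P):
    c=R.from_quat(im["orientation"]).inv().apply(np.atleast_2d(P)-np.array(im["position"])); q=c@np.array(im["mtx"]).T; return q[:,:2]/q[:,2:]
E
python3 - <<'E'
from h import *
for n in("top","side"):
    i=get_image(n); cv2.imwrite(f"pics/{n}0.png",i["color"]); print(n,i["mtx"],i["position"],i["orientation"])
s=read_state(); print(s["clock"],s["position"],s["ee_rot"],s["gripper_width"])
E
```

```text
top [[596.87497587   0.         328.44924792]
 [  0.         596.87497587 237.2995103 ]
 [  0.           0.           1.        ]] [ 211.82842004  128.76565143 1263.29413835] [ 0.7084698  -0.69918606  0.07401769 -0.06108011]
side [[481.98500937   0.         309.99048502]
 [  0.         481.98500937 241.26657573]
 [  0.           0.           1.        ]] [222.82253163 818.68883802 587.4309581 ] [-0.11965054  0.88387136 -0.44666218  0.07034248]
0.1 [ 269.86630936 -563.18113314  244.33904586] [-2.21489540e-01  9.75162253e-01  9.42919515e-04 -2.73296218e-04] 85.2753343004251
```

View pics/top0.png

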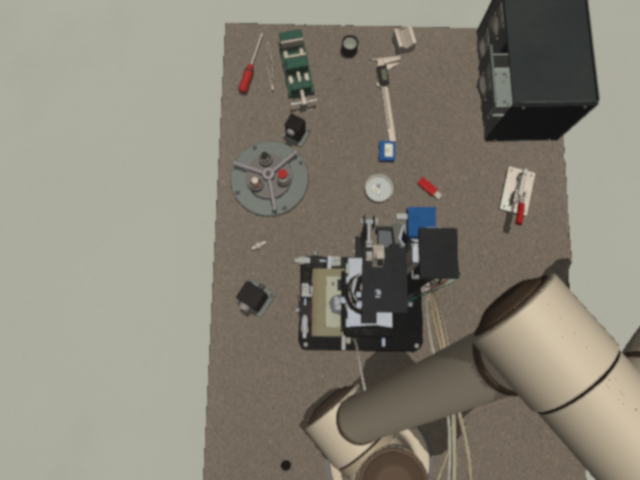

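View pics/side0.png

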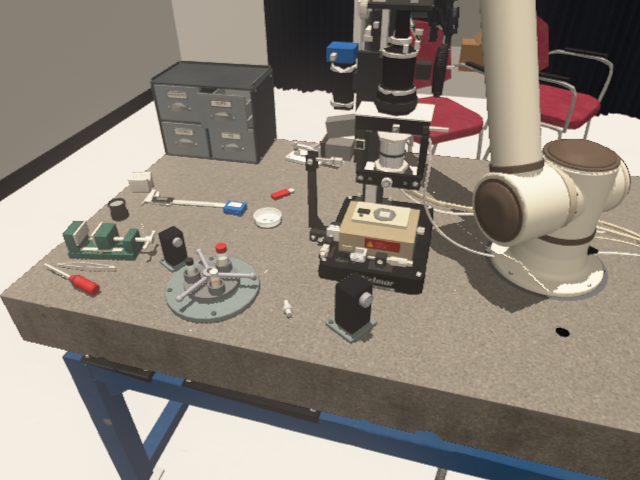

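The top view shows the carousel at about (269,177) and two readers, at (295,128) and (254,297). The one by the carousel looks smaller. A microscope stands between the arm and the carousel. I'll zoom in.

Run:
```python
from h import *
a=cv2.imread("pics/top0.png")[105:225,220:320]; b=cv2.imread("pics/side0.png")[215:325,145:275]
a=cv2.resize(a,(400,480),interpolation=cv2.INTER_CUBIC); b=cv2.resize(b,(400,338),interpolation=cv2.INTER_CUBIC)
c=np.zeros((480,800,3),np.uint8); c[:,:400]=a; c[:338,400:]=b; cv2.imwrite("pics/z.png",c)
i=get_image("top")
for u,v,z in[(269,177,10),(269,174,47),(295,128,72),(254,297,72),(410,280,300),(355,290,60)]: print(u,v,ray(i,u,v,z).round())
```

```text
269 177 [587. 238.  10.]
269 174 [582. 235.  47.]
295 128 [676. 181.  72.]
254 297 [320. 255.  72.]
410 280 [330. -21. 300.]
355 290 [337.  53.  60.]
```

View pics/z.png

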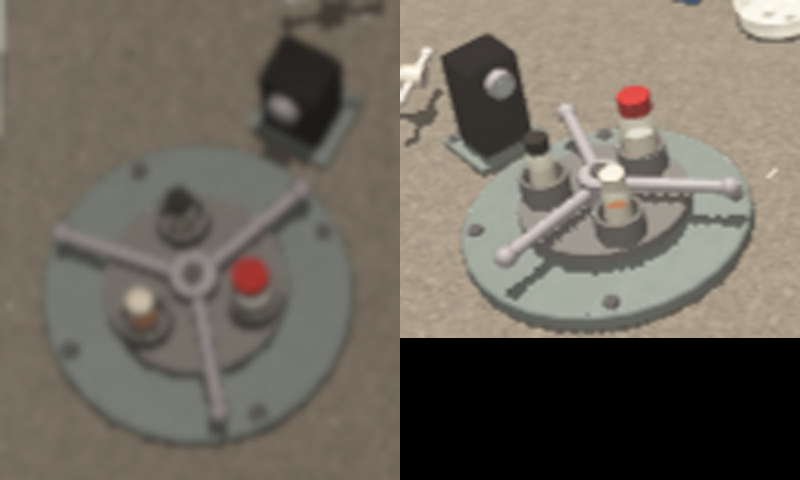

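The red-capped vial is the large one: cap at zoom (250,275) and tallest in the side view. Spoke ends are at zoom (302,189), (60,233) and (217,412), the hub at (193,273), and the lens at (283,106).

Run:
```python
from h import *
i=get_image("top")
z=lambda u,v,h: ray(i,220+u/4-.4,105+v/4-.4,h)
E=[z(302,189,36),z(217,412,36),z(60,233,36)]
c=np.mean(E,0); print("c",c, "hub",z(193,273,47), "plate",z(198,293,12))
ang=lambda p:np.degrees(np.arctan2(p[1]-c[1],p[0]-c[0]))
for e in E: print("spoke",e.round(1),np.hypot(*(e-c)[:2]).round(1),ang(e).round(1))
for n,p in dict(cap=z(250,272,77),black=z(180,196,66),white=z(139,302,66),lens=z(283,106,58),blk=z(305,62,72)).items(): print(n,p.round(1),np.hypot(*(p-c)[:2]).round(1),ang(p).round(1))
s=read_state();print(s["position"],s["joints"])
```

```text
c [585.60726493 238.42168704  36.        ] hub [584.58415472 237.56388893  47.        ] plate [584.05697665 237.63761788  12.        ]
spoke [636.  181.5  36. ] 76.0 -48.5
spoke [511.9 223.6  36. ] 75.2 -168.6
spoke [609.  310.2  36. ] 75.5 72.0
cap [576.4 205.5  77. ] 34.1 -105.6
black [620.6 243.9  66. ] 35.4 9.0
white [562.6 263.4  66. ] 33.9 132.7
lens [674.4 191.6  58. ] 100.4 -27.8
blk [693.8 179.9  72. ] 123.0 -28.4
[ 269.92053188 -563.32439987  244.66421718] [-8.65387990e-01  3.85207968e-01  7.13717551e-03 -2.83236030e-04
 -1.19403164e+00 -2.58601939e-01]
```

Run:
```python
from h import *
i=get_image("side");t=get_image("top")
print("cab base",ray(i,262,156,0).round(), ray(i,170,155,0).round(), ray(i,205,160,0).round())
b=ray(i,262,156,0)
for h in(100,150,200,250): print(h,proj(i,[b[0],b[1],h]).round())
print("cab top corner by top cam", [ray(t,487,139,h).round() for h in(0,)],[ray(t,505,103,h).round() for h in(150,200,250)])
print("scope base", ray(i,385,290,0).round(), ray(t,300,255,30).round())
for h in(300,400,500,600): print(h,proj(i,[330,0,h]).round(),proj(t,[330,0,h]).round())
for n,(u,v) in dict(petri=(379,188),sbox=(388,151),adp=(259,245),stick=(429,187)).items(): print(n,ray(t,u,v,8).round())
```

```text
cab base [ 687. -295.    0.] [ 937. -239.    0.] [ 829. -235.    0.]
100 [[259. 121.]]
150 [[258. 102.]]
200 [[256.  83.]]
250 [[254.  62.]]
cab top corner by top cam [array([ 686., -246.,    0.])] [array([ 706., -240.,  150.]), array([ 684., -224.,  200.]), array([ 662., -207.,  250.])]
scope base [281. 160.   0.] [412. 167.  30.]
300 [[384.  94.]] [[397. 280.]]
400 [[388.  32.]] [[406. 272.]]
500 [[394. -40.]] [[417. 261.]]
600 [[ 400. -126.]] [[432. 248.]]
petri [566.  -2.   8.]
sbox [651. -22.   8.]
adp [436. 255.   8.]
stick [ 570. -111.    8.]
```

Run:
```python
from h import *
i=get_image("side");t=get_image("top")
print(proj(t,[[0,0,0],[0,0,300],[270,-563,245],[270,-563,450]]).round())
print(proj(i,[[0,0,0],[0,0,300],[270,-563,245]]).round())
h=np.array([np.cos(-.865),np.sin(-.865)]);l=np.array([-h[1],h[0]])
for off in(0,130):
  for r,z in[(0,330),(150,700),(250,750),(450,600),(580,500)]:
    P=np.r_[h*r+l*off,z]; print(off,r,z,proj(t,P).round(),proj(i,P).round())
import cv2
c=cv2.imread("pics/side0.png")[0:260,260:640]; cv2.imwrite("pics/z2.png",cv2.resize(c,None,fx=2,fy=2))
```

```text
[[379. 461.]
 [399. 496.]
 [721. 323.]
 [820. 316.]]
[[543. 261.]
 [595. 111.]
 [438.  45.]]
0 0 330 [[402. 501.]] [[601.  91.]]
0 150 700 [[586. 486.]] [[ 599. -226.]]
0 250 750 [[697. 418.]] [[ 549. -262.]]
0 450 600 [[735. 285.]] [[ 444. -123.]]
0 580 500 [[749. 231.]] [[401. -65.]]
130 0 330 [[345. 430.]] [[537. 106.]]
130 150 700 [[488. 372.]] [[ 522. -232.]]
130 250 750 [[588. 298.]] [[ 474. -270.]]
130 450 600 [[653. 199.]] [[ 385. -122.]]
130 580 500 [[679. 159.]] [[349. -62.]]
```

View pics/z2.png

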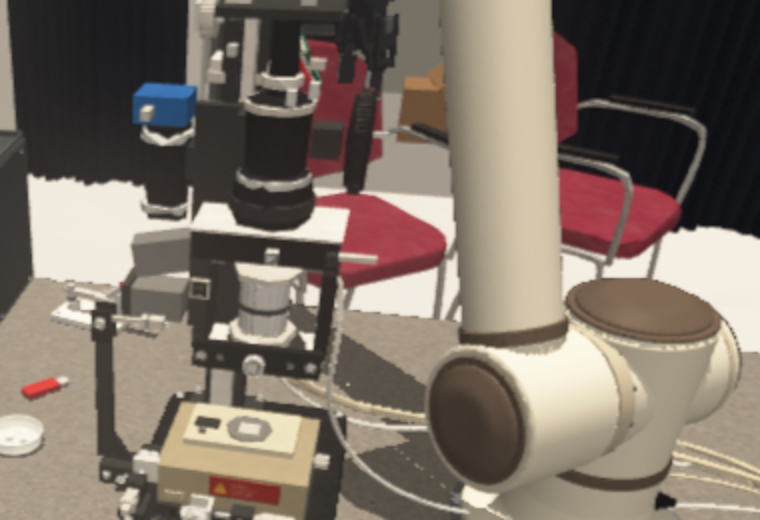

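The microscope tops out at roughly 450–500 mm and the cabinet at about 230 mm. I'll swing at radius 625 mm and z ≈ 380 with the gripper shut.

```bash
cat >> h.py <<'E'
def rel(*W):
    s=read_state(); r=R.from_quat(s["ee_rot"]).inv(); print(s["clock"],np.round(s["position"],1),np.round(s["ee_rot"],3),s["gripper_width"],np.round(s["contact_force"],1))
    for w in W: print(np.round(w,1),"->",np.round(r.apply(np.array(w)-s["position"]),1))
def pol(r,a,z): return [r*np.cos(np.radians(a)),r*np.sin(np.radians(a)),z]
E
python3 - <<'E'
from h import *
rel([270,-563,305],[270,-563,365],*[pol(622,a,375) for a in(-59,-53.5,-48,-42.5,-37,-31.5,-26,-20.5,-15,-9.5,-4,1.5,7,12.5,18)])
E
```

```text
0.4 [ 270.  -563.6  245.2] [-0.222  0.975  0.    -0.   ] 85.63219667923174 [ 1.1 -0.4 -0.3]
[ 270 -563  305] -> [ -0.2   0.5 -59.8]
[ 270 -563  365] -> [  -0.2    0.6 -119.8]
[ 320.4 -533.2  375. ] -> [ -58.5    5.7 -129.8]
[ 370. -500.  375.] -> [-117.6   14.2 -129.8]
[ 416.2 -462.2  375. ] -> [-175.6   28.3 -129.8]
[ 458.6 -420.2  375. ] -> [-232.    47.8 -129.8]
[ 496.8 -374.3  375. ] -> [-286.2   72.7 -129.8]
[ 530.3 -325.   375. ] -> [-337.8  102.7 -129.8]
[ 559.  -272.7  375. ] -> [-386.3  137.5 -129.8]
[ 582.6 -217.8  375. ] -> [-431.3  176.8 -129.8]
[ 600.8 -161.   375. ] -> [-472.2  220.2 -129.8]
[ 613.5 -102.7  375. ] -> [-508.9  267.3 -129.8]
[620.5 -43.4 375. ] -> [-540.8  317.7 -129.8]
[621.8  16.3 375. ] -> [-567.8  371.  -129.8]
[617.4  75.8 375. ] -> [-589.5  426.6 -129.7]
[607.3 134.6 375. ] -> [-605.8  484.  -129.7]
[591.6 192.2 375. ] -> [-616.5  542.7 -129.7]
```

{"method": "carry_out", "body": {"motion": [[0,0,0,0,0,-60,-1],[0,0,0,0,0,-120,-1],[0,0,0,-58,6,-130,-1],[0,0,0,-117,14,-130,-1],[0,0,0,-175,28,-130,-1]]}}

```text
clock: 1.02
position: [417.1, -461.8, 375.4]
ee_rot: [-0.221, 0.975, -0.0, 0.0]
contact_force: [0.3, -0.7, -0.6]
gripper_width: 0.3
grasp_force: 0.0
```

{"method": "carry_out", "body": {"motion": [[0,0,0,-56,20,0,-1],[0,0,0,-110,45,0,-1],[0,0,0,-162,75,0,-1],[0,0,0,-210,110,0,-1],[0,0,0,-255,149,0,-1]]}}

```text
clock: 1.65
position: [582.2, -216.4, 375.1]
ee_rot: [-0.222, 0.975, 0.0, -0.0]
contact_force: [-0.1, -0.3, 0.0]
gripper_width: -0.2
grasp_force: 0.0
```

{"method": "carry_out", "body": {"motion": [[0,0,0,-41,43,0,-1],[0,0,0,-78,90,0,-1],[0,0,0,-110,140,0,-1],[0,0,0,-137,194,0,-1],[0,0,0,-158,250,0,-1]]}}

```text
clock: 2.28
position: [615.8, 77.6, 375.0]
ee_rot: [-0.222, 0.975, 0.0, -0.0]
contact_force: [0.1, -0.1, -0.3]
gripper_width: -0.3
grasp_force: 0.0
```

Run:
```python
from h import *
c=np.array([585,238])
def p(r,a,z): return [c[0]+r*np.cos(np.radians(a)),c[1]+r*np.sin(np.radians(a)),z]
rel(p(70,42,200),p(70,42,110),p(70,42,46))
i=get_image("side"); cv2.imwrite("pics/s1.png",i["color"])
```

```text
2.275 [615.8  77.6 375. ] [-0.222  0.975  0.    -0.   ] -0.2930232554804585 [ 0.1 -0.1 -0.3]
[637.  284.8 200. ] -> [-108.8  177.7  175. ]
[637.  284.8 110. ] -> [-108.8  177.7  265. ]
[637.  284.8  46. ] -> [-108.8  177.7  329. ]
```

View pics/s1.png

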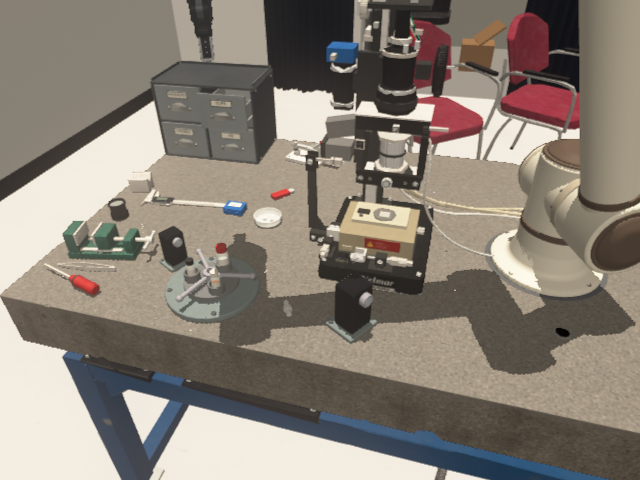

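The side view shows the arm clear of everything and the gripper (about (200,30)) on its way. The spoke I'll push ends at (182,297). Next I move above the gap on its clockwise side and go down.

{"method": "carry_out", "body": {"motion": [[0,0,0,-30,50,0,-1],[0,0,0,-60,98,0,-1],[0,0,0,-88,145,10,-1],[0,0,0,-109,178,60,-1],[0,0,0,-109,178,120,-1]]}}

```text
clock: 2.95
position: [637.5, 286.6, 254.2]
ee_rot: [-0.223, 0.975, 0.001, 0.001]
contact_force: [0.9, -0.3, -1.9]
gripper_width: 0.3
grasp_force: 0.0
```

{"method": "carry_out", "body": {"motion": [[0,0,0,0,0,60,-1],[0,0,0,0,0,110,-1],[0,0,0,0,0,130,-1],[0,0,0,0,0,130,-1]]}}

```text
clock: 3.45
position: [636.3, 282.5, 122.9]
ee_rot: [-0.222, 0.975, -0.001, -0.002]
contact_force: [-0.4, -0.1, -0.1]
gripper_width: 0.1
grasp_force: 0.0
```

Run:
```python
from h import *
rel()
i=get_image("side"); c=cv2.resize(i["color"][190:330,110:290],None,fx=3,fy=3,interpolation=cv2.INTER_CUBIC)
t=get_image("top"); d=cv2.resize(t["color"][105:225,220:320],None,fx=2.5,fy=2.5,interpolation=cv2.INTER_CUBIC)
o=np.zeros((420,790,3),np.uint8); o[:,:540]=c; o[:300,540:]=d; cv2.imwrite("pics/s2.png",o)
```

```text
3.45 [636.3 282.5 122.9] [-0.222  0.975 -0.001 -0.002] 0.1413660849830038 [-0.4 -0.1 -0.1]
```

View pics/s2.png

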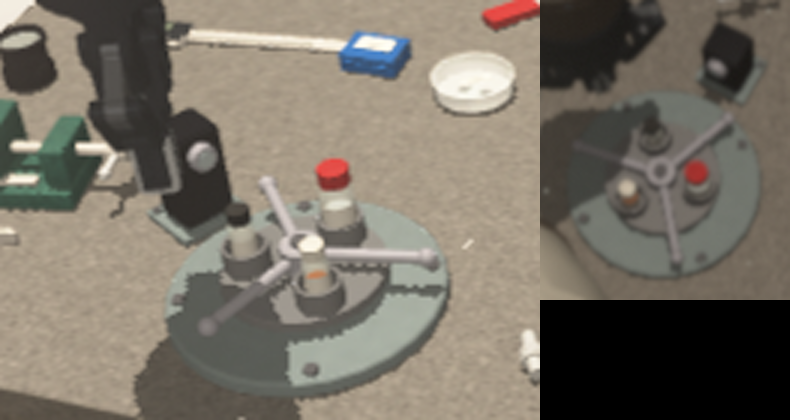

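{"method": "carry_out", "body": {"motion": [[0,0,0,0,0,40,-1],[0,0,0,0,0,65,-1],[0,0,0,0,0,77,-1],[0,0,0,0,0,77,-1]]}}

```text
clock: 4.05
position: [637.7, 283.4, 49.0]
ee_rot: [-0.222, 0.975, 0.0, 0.0]
contact_force: [0.2, 0.2, 1.6]
gripper_width: -0.4
grasp_force: 0.0
```

```bash
cat >> h.py <<'E'
def p(r,a,z): return [585+r*np.cos(np.radians(a)),238+r*np.sin(np.radians(a)),z]
E
python3 - <<'E'
from h import *
rel(*[p(70,a,46) for a in range(46,132,6)])
E
```

```text
4.05 [637.7 283.4  49. ] [-0.222  0.975  0.     0.   ] -0.3630876433585945 [0.2 0.2 1.6]
[633.6 288.4  46. ] -> [1.5 6.3 3. ]
[628.1 293.2  46. ] -> [ 4.4 13.   3. ]
[622.1 297.4  46. ] -> [ 8.  19.4  3. ]
[615.7 300.9  46. ] -> [12.3 25.4  3. ]
[608.9 303.8  46. ] -> [17.1 30.8  3. ]
[601.9 305.9  46. ] -> [22.5 35.8  3. ]
[594.7 307.3  46. ] -> [28.4 40.2  3. ]
[587.4 308.   46. ] -> [34.7 43.9  2.9]
[580.1 307.8  46. ] -> [41.3 47.   2.9]
[572.8 306.9  46. ] -> [48.3 49.3  2.9]
[565.7 305.3  46. ] -> [55.4 50.9  2.9]
[558.8 302.9  46. ] -> [62.7 51.7  2.9]
[552.1 299.8  46. ] -> [70.  51.8  2.9]
[545.9 296.   46. ] -> [77.3 51.1  2.9]
[540.  291.6  46. ] -> [84.5 49.7  2.9]
```

{"method": "carry_out", "body": {"motion": [[0,0,0,1.5,6.3,1,-1],[0,0,0,4.4,13,1,-1],[0,0,0,8,19.4,1,-1],[0,0,0,12.3,25.4,1,-1],[0,0,0,17.1,30.8,1,-1]]}}

```text
clock: 4.68
position: [608.4, 303.6, 47.7]
ee_rot: [-0.222, 0.975, -0.0, 0.0]
contact_force: [1.4, -1.2, 1.1]
gripper_width: -0.2
grasp_force: 1.0
```

{"method": "carry_out", "body": {"motion": [[0,0,0,5.4,5,0,-1],[0,0,0,11.3,9.4,0,-1],[0,0,0,17.6,13.1,0,-1],[0,0,0,24.2,16.2,0,-1],[0,0,0,31.2,18.5,0,-1]]}}

```text
clock: 5.3
position: [572.1, 306.9, 47.2]
ee_rot: [-0.221, 0.975, 0.0, 0.0]
contact_force: [2.1, -0.8, -0.7]
gripper_width: 0.1
grasp_force: 0.9
```

{"method": "carry_out", "body": {"motion": [[0,0,0,7.1,1.6,0,-1],[0,0,0,14.4,2.4,0,-1],[0,0,0,21.7,2.5,0,-1],[0,0,0,21.7,2.5,0,-1]]}}

```text
clock: 5.8
position: [551.0, 299.6, 47.5]
ee_rot: [-0.222, 0.975, 0.0, -0.0]
contact_force: [0.8, 0.2, 0.8]
gripper_width: 0.3
grasp_force: 0.2
```

Run:
```python
from h import *
rel(*[p(70,a,46) for a in range(122,152,4)])
i=get_image("side"); c=cv2.resize(i["color"][190:330,110:290],None,fx=3,fy=3,interpolation=cv2.INTER_CUBIC)
t=get_image("top"); d=cv2.resize(t["color"][105:225,220:320],None,fx=2.5,fy=2.5,interpolation=cv2.INTER_CUBIC)
o=np.zeros((420,790,3),np.uint8); o[:,:540]=c; o[:300,540:]=d; cv2.imwrite("pics/s3.png",o)
for a in range(100,170,10):
  print(a,*[(proj(i,p(75,a+k,36))[0]-[110,190]).round()*3 for k in(0,120,240)])
```

```text
5.8 [551.  299.6  47.5] [-0.222  0.975  0.    -0.   ] 0.3330955102407401 [0.8 0.2 0.8]
[547.9 297.4  46. ] -> [ 3.7 -0.7  1.5]
[543.9 294.6  46. ] -> [ 8.5 -1.4  1.5]
[540.  291.6  46. ] -> [13.3 -2.4  1.5]
[536.4 288.4  46. ] -> [18.  -3.8  1.5]
[533.  284.8  46. ] -> [22.6 -5.5  1.5]
[529.8 281.1  46. ] -> [27.  -7.5  1.5]
[527.  277.1  46. ] -> [31.3 -9.8  1.5]
[524.4 273.   46. ] -> [ 35.4 -12.5   1.5]
100 [261. 339.] [417. 219.] [213. 207.]
110 [285. 339.] [411. 207.] [198. 219.]
120 [309. 336.] [399. 198.] [186. 231.]
130 [333. 330.] [384. 189.] [177. 246.]
140 [354. 324.] [369. 183.] [171. 261.]
150 [375. 312.] [351. 177.] [168. 273.]
160 [390. 300.] [330. 177.] [171. 288.]
```

View pics/s3.png

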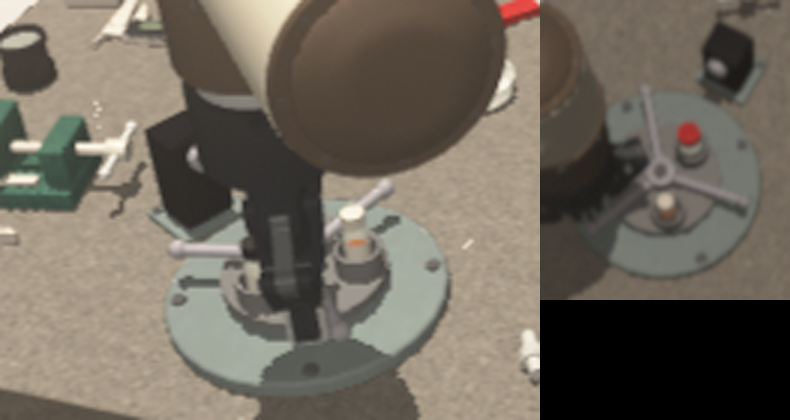

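Side view spoke ends at zoom (178,249) and (386,187) put spoke 3 at about 131°. The target is 152°. I'll push another ~16° and measure again.

{"method": "carry_out", "body": {"motion": [[0,0,0,5,-1,0.5,-1],[0,0,0,10,-1.8,0.5,-1],[0,0,0,15,-2.8,0.5,-1],[0,0,0,20,-4.6,0.5,-1],[0,0,0,20,-4.6,0.5,-1]]}}

```text
clock: 6.52
position: [535.0, 286.3, 46.8]
ee_rot: [-0.221, 0.975, -0.0, -0.001]
contact_force: [-0.2, 1.0, -0.0]
gripper_width: -0.2
grasp_force: 0.4
```

Run:
```python
from h import *
rel(*[p(70,a,46) for a in range(136,152,3)])
i=get_image("side"); c=cv2.resize(i["color"][190:330,110:290],None,fx=2,fy=2,interpolation=cv2.INTER_CUBIC)
t=get_image("top"); d=cv2.resize(t["color"][105:225,220:320],None,fx=4,fy=4,interpolation=cv2.INTER_CUBIC)
o=np.zeros((480,760,3),np.uint8); o[:280,:360]=c; o[:,360:]=d; cv2.imwrite("pics/s4.png",o)
for a in range(135,165,5):
  print(a,*[((proj(t,p(75,a+k,36))[0]-[220,105])*4+[360,0]).round() for k in(120,240)],((proj(t,p(34,a+180,77))[0]-[220,105])*4+[360,0]).round())
```

```text
6.525 [535.  286.3  46.8] [-0.221  0.975 -0.    -0.001] -0.2298404741950957 [-0.2  1.  -0. ]
[534.6 286.6  46. ] -> [0.2 0.5 0.8]
[532.2 283.9  46. ] -> [ 3.6 -0.9  0.8]
[529.8 281.1  46. ] -> [ 6.9 -2.5  0.8]
[527.7 278.2  46. ] -> [10.2 -4.2  0.8]
[525.6 275.1  46. ] -> [13.3 -6.1  0.8]
[523.8 271.9  46. ] -> [16.3 -8.1  0.8]
135 [687. 314.] [520. 147.] [594. 210.]
140 [690. 303.] [509. 150.] [590. 206.]
145 [692. 291.] [497. 154.] [585. 203.]
150 [693. 279.] [486. 160.] [580. 200.]
155 [693. 267.] [476. 166.] [575. 197.]
160 [691. 256.] [466. 173.] [570. 195.]
```

View pics/s4.png

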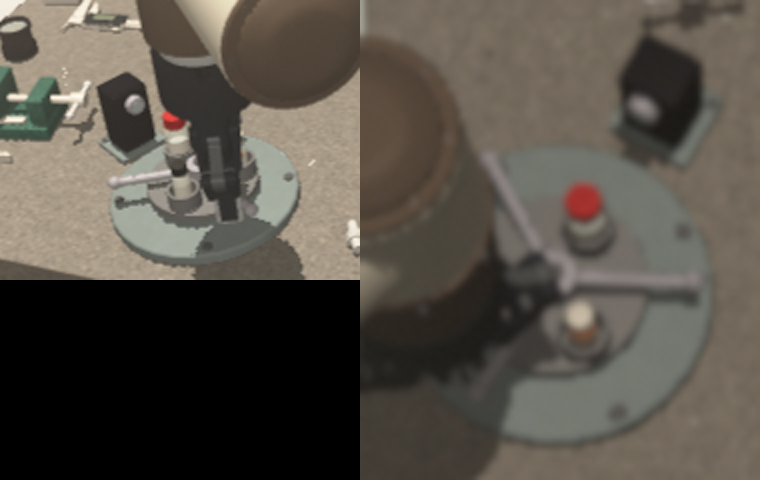

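Spoke ends at (695,283) and (489,157) give about 148.5°, so about 3.5° is left. I'll push that, back off and rise.

{"method": "carry_out", "body": {"motion": [[0,0,0,2,-0.6,0,-1],[0,0,0,4.2,-1.4,0,-1],[0,0,0,4.2,-1.4,0,-1],[0,0,0,4.2,-1.4,0,-1]]}}

```text
clock: 7.12
position: [532.4, 283.7, 46.8]
ee_rot: [-0.222, 0.975, -0.0, -0.0]
contact_force: [1.3, 0.7, 0.1]
gripper_width: -0.1
grasp_force: 0.6
```

{"method": "carry_out", "body": {"motion": [[0,0,0,-5,1.7,0,-1],[0,0,0,-12,4,0,-1],[0,0,0,-14,5,-20,-1],[0,0,0,-14,5,-60,-1],[0,0,0,-14,5,-120,-1]]}}

```text
clock: 7.75
position: [541.9, 293.7, 165.8]
ee_rot: [-0.221, 0.975, -0.001, -0.003]
contact_force: [1.5, 0.9, -0.3]
gripper_width: 0.2
grasp_force: 0.0
```

{"method": "carry_out", "body": {"motion": [[0,0,0,0,0,-60,-1],[0,0,0,-15,-30,-120,-1],[0,0,0,-35,-85,-150,-1],[0,0,0,-50,-140,-150,-1],[0,0,0,-50,-140,-150,-1]]}}

```text
clock: 8.38
position: [650.6, 186.5, 316.2]
ee_rot: [-0.219, 0.976, -0.0, -0.0]
contact_force: [-0.3, 0.4, -0.9]
gripper_width: -0.3
grasp_force: 0.0
```

Run:
```python
from h import *
rel()
i=get_image("side"); c=cv2.resize(i["color"][190:330,110:290],None,fx=2,fy=2,interpolation=cv2.INTER_CUBIC)
t=get_image("top"); d=cv2.resize(t["color"][105:225,220:320],None,fx=4,fy=4,interpolation=cv2.INTER_CUBIC)
o=np.zeros((480,760,3),np.uint8); o[:280,:360]=c; o[:,360:]=d; cv2.imwrite("pics/s5.png",o)
for a in range(145,161,5):
  print(a,*[((proj(t,p(75,a+k,36))[0]-[220,105])*4+[360,0]).round() for k in(0,120,240)],((proj(t,p(34,a+180,77))[0]-[220,105])*4+[360,0]).round(),*[((proj(i,p(75,a+k,36))[0]-[110,190])*2).round() for k in(0,120,240)])
```

```text
8.375 [650.6 186.5 316.2] [-0.219  0.976 -0.    -0.   ] -0.31550426381256785 [-0.3  0.4 -0.9]
145 [467. 387.] [692. 291.] [497. 154.] [585. 203.] [243. 212.] [239. 120.] [113. 178.]
150 [477. 394.] [693. 279.] [486. 160.] [580. 200.] [250. 209.] [233. 119.] [112. 183.]
155 [488. 400.] [693. 267.] [476. 166.] [575. 197.] [256. 205.] [227. 118.] [113. 187.]
160 [499. 404.] [691. 256.] [466. 173.] [570. 195.] [261. 201.] [220. 118.] [114. 192.]
```

View pics/s5.png

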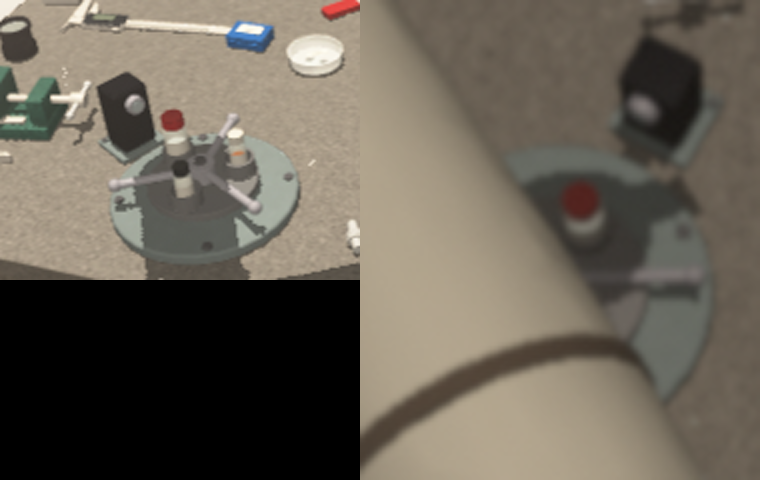

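Both views put spoke 3 at about 152°: side ends at (256,206), (235,119) and (113,184), top end at (697,274). That places the large vial on the lens line to within about 1–2 mm, with all vials upright and the arm clear.

```bash
python3 -c "
from h import *
print(job_done())"
```

```text
the job is handed in; nothing more can be done
None
```

I turned the carousel about 80° anticlockwise by pushing one spoke, so the large red-capped vial now stands in front of the smaller reader's lens, within about 2 mm by my image measurement; the job is handed in, and no verdict came back.

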